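# Close and lift out the test-bar cassette

## Robot

A 6-joint arm with a two-finger parallel gripper is mounted at the origin on the work surface. World frame = base frame: x ahead of the robot, y to its left, z up, the work surface at z = 0. Lengths are in m, angles in degrees, forces in N, time in s.
With the tool pointing down it reaches from about 0.4 to 0.825 m from the base axis. Payload 7 kg.
Tool frame: the origin (TCP) lies midway between the tips of the shut fingers; the grasp point (between the pads) lies 19 mm behind it (r.hold_point_z is the distance from the TCP to the grasp point, in m); x points along the fingers, y is the direction in which the jaws open and shut, and the axes are right-handed (so a half turn about x gives the same grasp; the last joint's range is limited). The gripper opens to 88 mm and grips with 3 to 60 N. Pads are 19 mm wide; open, the fingers measure 130 mm over their backs; the gripper's body (78 mm by 193 mm) begins 47 mm behind the grasp point.
Start: joints at [84.173, 20.546, 0.682, 0, -70.136, -16.507], TCP at [0.257, 0.624, 0.227] pointing down, gripper open.
Joint ranges: [-176.03, 176.03], [-82.01, 121.73], [-58.28, 71.71], [-173.87, 95.51], [-174.79, -0.11], [-173.66, 173.66]. Speed limits (degrees/s): [136.94, 136.94, 172.46, 180, 180, 180].

## Interface

Orientations are given as [roll, pitch, yaw] about the fixed x, y, z axes, in that order (R = Rz(yaw) Ry(pitch) Rx(roll)).
In Python, from plant import r, viewer, order gives the robot as it stands. The module is installed in compiled form; this text tells all that it offers.
- The arm moves only by the shell command python3 -m creep 'ROWS' [FORCE]. ROWS is JSON, a list of rows, each an object of numbers: "ax", "ay", "az": the turn, a rotation vector about the tool's x, y, z in degrees; "tx", "ty", "tz": the shift along the tool's x, y, z in m; "fingers": the finger opening in m, from 0 to 0.0876. A call has 1 to 5 rows; each row is the pose to reach, as a shift and turn from the pose commanded when the call began, along the tool's axes at that moment; what a row does not reach only later rows make up. A row lasts 1/10 s, in which the tool goes at most 50 mm and 8.59 degrees, less where a joint would pass 70% of its speed; a pose out of reach is approached as far as the arm can. A call with a gripper value outside its range is refused whole. The fingers move at their own pace and stop on an object; FORCE is the grip in N (left out, the last holds). Time passes only in rows, so rows that repeat a pose let the fingers close. It gives the time, the measured TCP pose, the force and the opening at its end, in the units of the state.
- r.get_state(): the state, without advancing time (a new reading comes with each control period).
- viewer.capture(name): name is "scene" or "top"; returns a dict with "pixels" (400x640x3 uint8, blue, green, red), "depth" (400x640 float32, m along the optical axis (not along the pixel's ray), 0 where there is no reading), "fx", "fy", "cx", "cy" (pixels), "rvec" (rotation vector, rad) and "tvec" (3), from world to camera coordinates, as OpenCV has them. Camera axes: x right, y down, z forward; pixel columns grow to the right and rows downward; lengths in m; the calibration is good to about 2 mm. A picture is of the moment at which its call begins.
- order.close_job(): hands the job in, once; it reports no verdict.
The state is a dict: "time_s": time; "joints": joint angles; "qd": joint speeds; "joint_torque": joint torques, N m; "tcp_pos": TCP position; "eef_rot": TCP orientation; "contact_force": force on the tool from outside, world axes, zero at the start; "moment": the same for the moment, N m; "gripper_width": finger opening in m.
Only numpy, scipy, OpenCV 4.12 (cv2) and the standard library are available. Lean on these libraries where they do the work, as an engineer would, in place of code of your own. Each camera call takes 0.05 s, during which the arm holds its last target.

## Task

The inspected test bars are ready to leave the measuring bench: press the cassette's lid down until it snaps shut, then pinch the two catches on the cassette's sides together and lift it straight up out of its docking base. Finish while holding it level by the pinched catches, still and about 10 cm above the base, with the lid still shut; do not put it down or let go. Leave everything else on the bench where it is.

Things in the scene. Friction and masses are not known exactly. Their poses are not given: they have to be found in the camera images.
- dock: Docking base fixed to the bench: light plate 170 (x) x 120 (y) x 12 mm thick. Origin: centre of its underside, on the bench; z up. The cassette stands on the plate between dark stops and guides 14 mm high, 1 mm play each way. Mid-way along each long side a steel keeper, 32 mm long (x), 30 to 44 mm from the centre line (y), top 27 mm above the bench, hooks over a catch's tooth.
- cassette: Loose grey box holding four steel test bars, 0.3 to 0.5 kg, seated in the dock, axes parallel to the dock's. 120 (x) x 42 (y) x 56 mm high without lid, 62 with the lid shut. Origin: centre of its underside, 12 mm above the bench when seated; z up. Lid hinge at its +x end, clasp at its -x end, catches mid-way on its +y and -y sides. Cannot lift until both catches are pinched.
- lid (a joint): Cassette lid, plate 127 x 42 x 6 mm. Rad: 0 shut, positive open (free end up); starts 0.5 to 1.0. Hinge axis along cassette y at x +58, z +56 mm in its frame; the outer face is 6 mm beyond the axis. Stays at any angle (0.5 N at the free end moves it). At about 0.08 its clasp meets a sprung nose; 5 to 10 N at the free end snaps it past the detent (0.04) to within 0.01 of shut.
- lid_hinge (a point): Point on the lid's hinge axis, in the middle of its width; turns with the lid.
- lid_press (a point): A good place to press the lid: middle of its width on the outer (top) face, 105 mm from the hinge axis (free end at 128 mm). Moves with the lid; with the lid shut it is at x -47, z +62 mm in the cassette's frame. Its z axis points out of the outer face.
- catch_left (a joint): Catch on the cassette's +y side: ribbed black pad 36 mm long (x), 18 mm high (z 36 to 54 mm in the cassette's frame), with a tooth at its foot under the keeper. In m: 0 out (at rest), 0.006 fully pinched in. Slides along y; the spring pushes back 3 N at rest, 9 N fully in. The tooth clears the keeper from 0.004 to 0.005 on.
- catch_right (a joint): The opposed catch on the cassette's -y side, mirrored; same values and spring.
- catch_left_face (a point): Middle of the +y catch pad's outer face: x 0, y +32, z +45 mm in the cassette's frame at rest. Across both pads 64 mm at rest, 52 mm fully pinched; the lid above them is 42 mm wide. Space outside the pads is free down to the keeper's top.
- catch_right_face (a point): Middle of the -y catch pad's outer face: x 0, y -32, z +45 mm in the cassette's frame at rest.
- ring_gauge: Bystander: loose plain steel ring, outer diameter 60, bore 36, 18 high, lying flat near the docking base. Origin at the centre of its underside. Sizes in mm. Leave it alone.
- spare_bar: Bystander: loose notched steel test bar 55 x 10 x 10 (same as those in the cassette) lying on the bench near the docking base. Origin at the centre of its underside. Sizes in mm. Leave it alone.
- vee_block: Bystander: loose dark steel block 50 x 44 x 34 with a groove along its top, behind or beside the docking base. Origin at the centre of its underside. Sizes in mm. Leave it alone.
- loupe: Bystander: loose black eye loupe, 44 diameter, 42 high, standing near the docking base. Origin at the centre of its underside. Sizes in mm. Leave it alone.
- bottle: Bystander: loose closed white bottle, 56 diameter, 150 high, out to one side. Origin at the centre of its underside. Sizes in mm. Leave it alone.
- gauge_case: Bystander: loose shut wooden case 110 x 70 x 32 with a small brass clasp, no side catches, out to the other side. Origin at the centre of its underside. Sizes in mm. Leave it alone.
Things that resemble listed ones, but are neither listed nor needed, are in the scene too. Leave any yellow look-alike of the cassette alone.

How it is judged (in metres and radians):
On the way, in this order (a step that is already met when the one before it is completed fails the run):
1. the lid is snapped shut with the cassette still seated (value of joint lid below 0.025 rad and height (world z) of cassette below 0.02 m), for 0.2 s.
2. both catches are pinched in and the cassette has left its seat (value of joint each of catch_left, catch_right above 0.0035 m and value of joint lid below 0.025 rad and height (world z) of cassette above 0.03 m), for 0.1 s.
At the end, for the whole second after the job is handed in: Program ended holding: both catches pinched in over 3.5 mm, fingers on the cassette, its underside over 80 mm above the bench, within 0.25 rad of level, under 0.03 m/s, not touching the docking base, lid shut (under 0.025 rad) (value of joint lid below 0.025 rad and value of joint each of catch_left, catch_right above 0.0035 m and height (world z) of cassette above 0.08 m and angle between cassette's own z axis and vertical below 0.25 rad and contact force between cassette and dock below 0.1 N and contact force between the fingers and cassette above 1 N and linear speed of cassette below 0.03 m/s); the arm keeps its last pose, push and grip.
It fails at once if a bystander is shifted by more than 30 mm (distance of any of ring_gauge, spare_bar, vee_block, loupe, bottle, gauge_case from where it was at the start of the episode above 0.03 m).
It also fails if it takes over 42 s, if anything falls off the work surface, if the arm or the gripper's body presses on something with over 40 N, if the wrist force passes 120 N, or if a joint passes its speed limit or range.

## Working session

There is one attempt and no reset: what is moved stays moved. The work goes in short steps, Python scripts to look and compute and a shell command to move; the robot and the scene stay as the last step left them, time stands still between calls to the robot, and variables do not carry over. Pictures are saved under pics/ and viewed, and the job is handed in when it is done.

```bash
mkdir -p pics; cat > h.py <<'E'
import numpy as np, cv2
from scipy.spatial.transform import Rotation as Rn
def P(c,u,v,d=None):
    R,_=cv2.Rodrigues(np.array(c['rvec'],float)); t=np.array(c['tvec'],float).ravel()
    d=c['depth'][v,u] if d is None else d
    p=np.array([(u-c['cx'])/c['fx']*d,(v-c['cy'])/c['fy']*d,d]); return R.T@(p-t)
def cloud(c):
    R,_=cv2.Rodrigues(np.array(c['rvec'],float)); t=np.array(c['tvec'],float).ravel()
    v,u=np.mgrid[:400,:640]; d=c['depth']
    p=np.stack([(u-c['cx'])/c['fx']*d,(v-c['cy'])/c['fy']*d,d],-1)
    w=(p-t)@R; w[d==0]=np.nan; return w
def proj(c,p):
    R,_=cv2.Rodrigues(np.array(c['rvec'],float)); t=np.array(c['tvec'],float).ravel()
    q=np.atleast_2d(p)@R.T+t; return np.c_[q[:,0]/q[:,2]*c['fx']+c['cx'],q[:,1]/q[:,2]*c['fy']+c['cy']]
E
python3 - <<'E'
from plant import r,viewer
import cv2
from h import *
for n in("scene","top"):
    c=viewer.capture(n); cv2.imwrite(f"pics/{n}0.png",c['pixels']); 
    R,_=cv2.Rodrigues(np.array(c['rvec'],float)); print(n,c['fx'],-R.T@np.array(c['tvec']).ravel(),R[2])
s=r.get_state(); print(s['time_s'],s['tcp_pos'],s['eef_rot'],s['gripper_width'],r.hold_point_z)
E
```

```text
scene 448.5791932417046 [1.31336338 0.40761318 1.11688215] [-0.57999985 -0.31737306 -0.75024964]
top 459.80519248853165 [ 0.31057715 -0.03567471  1.74621452] [ 1.33926919e-01 -4.50879281e-04 -9.90991108e-01]
0.1 [0.25633405 0.62393874 0.22569958] [  94.69394508   89.9112231  -107.64604865] 0.0875195024494897 0.0188
```

View pics/scene0.png

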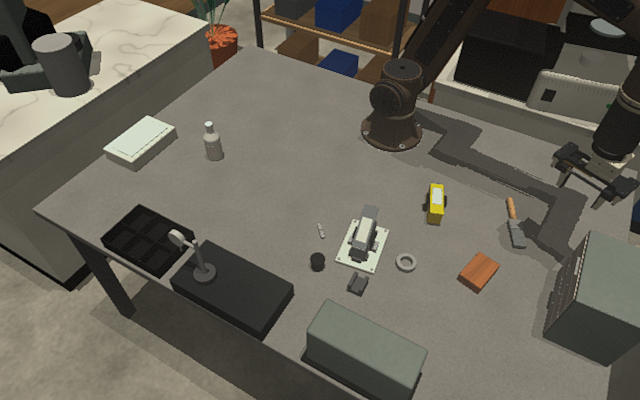

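View pics/top0.png

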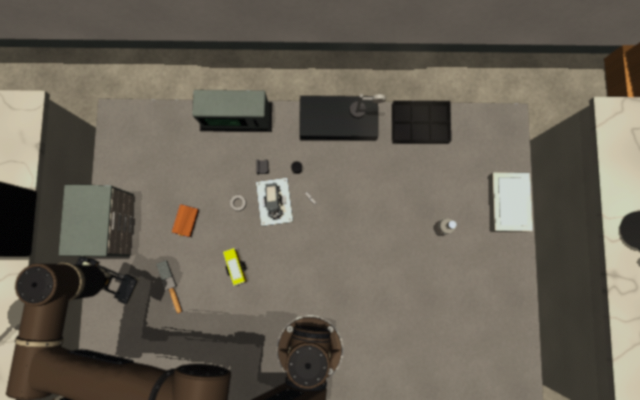

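Two candidates: the grey box on the light plate (scene 363,240; top 274,202) and the yellow box with no dock (scene 436,203; top 234,267). The grey one on the docking plate fits the description, so I'll confirm it in an enlarged crop.

```bash
python3 - <<'E'
from plant import r,viewer
from h import *
a=viewer.capture("scene");b=viewer.capture("top")
A=cv2.resize(a['pixels'][195:285,320:410],(400,400),interpolation=cv2.INTER_CUBIC)
B=cv2.resize(b['pixels'][165:240,240:315],(400,400),interpolation=cv2.INTER_CUBIC)
cv2.imwrite("pics/crop1.png",np.hstack([A,B]))
np.save('a.npy',a,allow_pickle=True);np.save('b.npy',b,allow_pickle=True)
for n,c,box in(("s",a,(195,285,320,410)),("t",b,(165,240,240,315))):
    w=cloud(c)
    px=c['pixels'].astype(int)
    m=np.zeros(px.shape[:2],bool); m[box[0]:box[1],box[2]:box[3]]=1
    # plate pixels: z about 12mm & bright
    q=m&(abs(w[...,2]-.012)<.006)&(px.min(2)>130)
    u=w[q]; print(n,q.sum(),np.nanmean(u,0))
    if q.sum()>50:
        rect=cv2.minAreaRect((u[:,:2]*1000).astype(np.float32)); print(rect)
    bench=m&(px.max(2)<120)&(abs(w[...,2])<.006); print('bench z',np.nanmedian(w[bench][:,2]))
E
```

```text
s 934 [0.56108181 0.15477513 0.01165799]
((543.8779296875, 147.6014862060547), (202.61795043945312, 251.60198974609375), 36.87239074707031)
bench z 0.0002854429863048173
t 712 [0.54465417 0.13957624 0.0120507 ]
((547.1947021484375, 140.12237548828125), (201.40782165527344, 234.85142517089844), 40.918724060058594)
bench z 0.00033297343908781794
```

View pics/crop1.png

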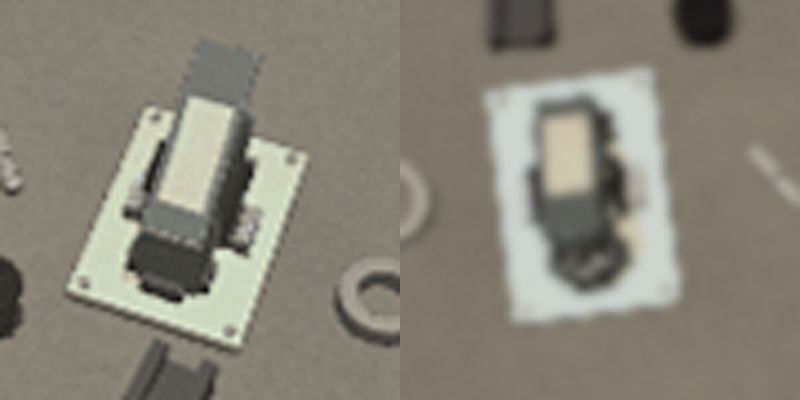

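The crop shows the grey cassette on the light plate. Its lid is hinged at the far, lower-left end in the scene view and the free end stands up toward the robot. Next I'll measure the plate and the lid.

```bash
python3 - <<'E'
from h import *
for n,box in(("a",(195,285,320,410)),("b",(165,240,240,315))):
    c=np.load(n+'.npy',allow_pickle=True).item(); w=cloud(c); px=c['pixels'].astype(int)
    m=np.zeros(px.shape[:2],bool); m[box[0]:box[1],box[2]:box[3]]=1
    q=(m&(abs(w[...,2]-.012)<.007)&(px.min(2)>(130 if n=='a' else 160))).astype(np.uint8)
    q=cv2.morphologyEx(q,cv2.MORPH_CLOSE,np.ones((3,3)))
    k,l,st,_=cv2.connectedComponentsWithStats(q); i=1+st[1:,4].argmax(); q=l==i
    # rays onto the plane z=.012
    R,_=cv2.Rodrigues(np.array(c['rvec'],float)); C=-R.T@np.array(c['tvec'],float).ravel()
    vv,uu=np.nonzero(q); d=np.c_[(uu-c['cx'])/c['fx'],(vv-c['cy'])/c['fy'],np.ones(len(uu))]@R
    pts=C+d*((.012-C[2])/d[:,2])[:,None]
    rect=cv2.minAreaRect((pts[:,:2]*1000).astype(np.float32)); print(n,q.sum(),rect)
    # high points: lid etc
    h=m&(w[...,2]>.055); u=w[h]; print('high',h.sum(),u.min(0),u.max(0))
    o=np.array([.546,.143]);np.save('x.npy',o)
E
```

```text
a 901 ((546.1939697265625, 144.2898406982422), (169.95297241210938, 119.34127044677734), 8.389520645141602)
high 808 [0.48154468 0.1113857  0.05504938] [0.60886312 0.17752602 0.1472781 ]
b 712 ((545.6593627929688, 142.8841094970703), (168.2655792236328, 118.16787719726562), 8.447461128234863)
high 441 [0.483141   0.110196   0.05533555] [0.60994303 0.17405611 0.14965296]
```

```bash
python3 - <<'E'
from h import *
o=np.array([.546,.1436]); y=np.radians(8.4); ex=np.array([np.cos(y),np.sin(y)]); ey=np.array([-ex[1],ex[0]])
for n,box in(("a",(195,285,320,410)),("b",(165,240,240,315))):
    c=np.load(n+'.npy',allow_pickle=True).item(); w=cloud(c)
    m=np.zeros((400,640),bool); m[box[0]:box[1],box[2]:box[3]]=1
    u=w[m&(w[...,2]>.03)]; X=np.c_[(u[:,:2]-o)@ex,(u[:,:2]-o)@ey,u[:,2]-.012]*1000
    for x0 in range(-80,80,10):
        s=X[(X[:,0]>=x0)&(X[:,0]<x0+10)]
        if len(s): print(n,x0,len(s),'z',np.percentile(s[:,2],[5,50,95]).round(),'y',np.percentile(s[:,1],[3,97]).round())
    L=X[(X[:,0]>-40)&(X[:,0]<50)&(abs(X[:,1])<17)&(X[:,2]>58)]
    p=np.polyfit(L[:,0],L[:,2],1);
    for _ in range(5):
        e=L[:,2]-np.polyval(p,L[:,0]); L=L[abs(e)<4]; p=np.polyfit(L[:,0],L[:,2],1)
    print(n,'slope ang rad',np.arctan(-p[0]),p,len(L),'ycent',np.mean(L[:,1]))
# world axes of tool
from plant import r
s=r.get_state(); R=Rn.from_euler('xyz',s['eef_rot'],degrees=True).as_matrix(); print(R.round(3))
E
```

```text
a -70 3 z [39. 44. 53.] y [16. 20.]
a -60 11 z [28. 46. 56.] y [14. 21.]
a -50 37 z [ 38. 130. 135.] y [-20.  21.]
a -40 71 z [ 54. 126. 132.] y [-20.  20.]
a -30 78 z [ 40. 118. 125.] y [-20.  21.]
a -20 82 z [ 40. 111. 119.] y [-25.  31.]
a -10 75 z [ 51. 103. 111.] y [-30.  31.]
a 0 84 z [ 49.  98. 105.] y [-30.  32.]
a 10 99 z [33. 88. 96.] y [-29.  31.]
a 20 66 z [53. 84. 90.] y [-19.  21.]
a 30 72 z [51. 77. 83.] y [-19.  21.]
a 40 68 z [51. 70. 75.] y [-20.  21.]
a 50 164 z [20. 48. 68.] y [-20.  20.]
a 60 20 z [19. 48. 63.] y [-19.  20.]
a slope ang rad 0.5975277270119651 [ -0.68051353 101.71831022] 361 ycent 0.14566269296604784
b -70 12 z [19. 48. 60.] y [-16.   9.]
b -60 45 z [ 21.  52. 123.] y [-25.  19.]
b -50 57 z [ 33. 123. 136.] y [-21.  19.]
b -40 43 z [ 41. 125. 135.] y [-22.  18.]
b -30 34 z [ 54. 120. 125.] y [-22.  18.]
b -20 46 z [ 21. 111. 119.] y [-35.  30.]
b -10 44 z [ 45. 104. 112.] y [-33.  31.]
b 0 47 z [ 20.  98. 104.] y [-35.  37.]
b 10 45 z [23. 91. 98.] y [-37.  28.]
b 20 29 z [49. 86. 93.] y [-21.  19.]
b 30 30 z [58. 80. 85.] y [-22.  19.]
b 40 33 z [20. 72. 79.] y [-24.  19.]
b 50 30 z [21. 65. 71.] y [-22.  19.]
b 60 3 z [52. 54. 55.] y [-17.  11.]
b slope ang rad 0.601961464144837 [ -0.6870202  104.03036751] 159 ycent 0.1923562244368937
[[-0.    -0.38  -0.925]
 [-0.001 -0.925  0.38 ]
 [-1.     0.001 -0.   ]]
```

```bash
cat > d.py <<'E'
# python3 d.py xc yc z : delta (tool axes) to a target in dock frame (mm), z world mm
import sys
from h import *
from plant import r
s=r.get_state(); R=Rn.from_euler('xyz',s['eef_rot'],degrees=True).as_matrix()
o=np.array([.546,.1436]); y=np.radians(8.4); ex=np.array([np.cos(y),np.sin(y)]); ey=np.array([-ex[1],ex[0]])
p=np.array(s['tcp_pos']); q=(p[:2]-o)
print('t',round(s['time_s'],2),'dock xy',(1e3*np.array([q@ex,q@ey])).round(1),'z',(p[2]*1e3).round(1),'F',np.round(s['contact_force'],1),'w',round(s['gripper_width'],4),'j',np.round(s['joints'],0))
if len(sys.argv)>3:
    a=[float(v)/1e3 for v in sys.argv[1:4]]
    T=np.r_[o+a[0]*ex+a[1]*ey,a[2]]
    Rt=np.c_[[0,0,-1],np.r_[-ey,0],np.r_[-ex,0]]
    assert np.linalg.det(Rt)>0
    print('t*',(R.T@(T-p)).round(4),'a*',Rn.from_matrix(R.T@Rt).as_rotvec(degrees=True).round(2))
E
python3 d.py -28 0 200
```

```text
t 0.2 dock xy [-216.3  517.7] z 226.0 F [ 0.6 -0.7  0. ] w 0.0874 j [ 84.  21.   1.  -0. -70. -17.]
t* [ 0.0264  0.3487 -0.4264] a* [-3.074e+01  1.000e-02 -6.000e-02]
```

```bash
python3 -m creep '[{"ty":0.03,"tz":-0.036,"ax":-6,"fingers":0},{"ty":0.06,"tz":-0.073,"ax":-12,"fingers":0},{"ty":0.09,"tz":-0.11,"ax":-18,"fingers":0},{"ty":0.12,"tz":-0.147,"ax":-24,"fingers":0},{"ty":0.15,"tz":-0.183,"ax":-30.7,"fingers":0}]' 20; python3 d.py -28 0 200
```

```text
t 0.2 dock xy [-216.3  517.7] z 226.0 F [ 0.6 -0.7  0. ] w 0.0874 j [ 84.  21.   1.  -0. -70. -17.]
t* [ 0.0264  0.3487 -0.4264] a* [-3.074e+01  1.000e-02 -6.000e-02]invalid input
```

```bash
python3 -m creep '[{"ax":-6,"ay":0,"az":0,"tx":0,"ty":0.03,"tz":-0.036,"fingers":0.0},{"ax":-12,"ay":0,"az":0,"tx":0,"ty":0.06,"tz":-0.073,"fingers":0.0},{"ax":-18,"ay":0,"az":0,"tx":0,"ty":0.09,"tz":-0.11,"fingers":0.0},{"ax":-24,"ay":0,"az":0,"tx":0,"ty":0.12,"tz":-0.147,"fingers":0.0},{"ax":-30.7,"ay":0,"az":0,"tx":0,"ty":0.15,"tz":-0.183,"fingers":0.0}]' 20; python3 d.py -28 0 200
```

```text
time_s: 0.7
tcp_pos: [0.3693, 0.4142, 0.2265]
eef_rot: [89.1, 90.0, -82.2]
contact_force: [1.0, 0.3, -0.4]
gripper_width: 0.0532
t 0.7 dock xy [-135.3  293.5] z 226.5 F [ 1.   0.3 -0.4] w 0.0532 j [ 69.   9. -15.   0. -66.  30.]
t* [ 0.0265  0.2939 -0.1061] a* [ 0.24  0.   -0.  ]
```

```bash
python3 -m creep '[{"ax":0,"ay":0,"az":0,"tx":0,"ty":0.04,"tz":-0.015,"fingers":0.0},{"ax":0,"ay":0,"az":0,"tx":0,"ty":0.08,"tz":-0.03,"fingers":0.0},{"ax":0,"ay":0,"az":0,"tx":0,"ty":0.12,"tz":-0.045,"fingers":0.0},{"ax":0,"ay":0,"az":0,"tx":0,"ty":0.16,"tz":-0.06,"fingers":0.0},{"ax":0,"ay":0,"az":0,"tx":0,"ty":0.2,"tz":-0.075,"fingers":0.0}]';  python3 d.py -28 0 200
```

```text
time_s: 1.2
tcp_pos: [0.4726, 0.2275, 0.2268]
eef_rot: [-140.2, 90.0, 48.2]
contact_force: [0.9, 1.4, -0.1]
gripper_width: 0.013
t 1.2 dock xy [-60.4  93.7] z 226.8 F [ 0.9  1.4 -0.1] w 0.013 j [ 47.   6. -18.  -0. -66.  51.]
t* [ 0.0267  0.0937 -0.0324] a* [-0.02 -0.02  0.02]
```

```bash
python3 -m creep '[{"ax":0,"ay":0,"az":0,"tx":0,"ty":0.035,"tz":-0.011,"fingers":0.0},{"ax":0,"ay":0,"az":0,"tx":0.005,"ty":0.065,"tz":-0.022,"fingers":0.0},{"ax":0,"ay":0,"az":0,"tx":0.015,"ty":0.085,"tz":-0.028,"fingers":0.0},{"ax":0.2,"ay":0,"az":0,"tx":0.02,"ty":0.094,"tz":-0.031,"fingers":0.0},{"ax":0.2,"ay":0,"az":0,"tx":0.02,"ty":0.094,"tz":-0.031,"fingers":0.0}]';  python3 d.py -28 0 200
```

```text
time_s: 1.7
tcp_pos: [0.5162, 0.1395, 0.2057]
eef_rot: [22.7, 89.9, -149.3]
contact_force: [-0.1, 0.5, -0.6]
gripper_width: 0.0006
t 1.7 dock xy [-30.    0.3] z 205.7 F [-0.1  0.5 -0.6] w 0.0006 j [ 36.   8. -19.  -0. -63.  62.]
t* [ 0.0057  0.0003 -0.002 ] a* [-0.35  0.09 -0.04]
```

```bash
cat > look.py <<'E'
import sys
from plant import viewer
from h import *
a=viewer.capture("scene");b=viewer.capture("top")
A=cv2.resize(a['pixels'][170:290,300:420],(400,400),interpolation=cv2.INTER_CUBIC)
B=cv2.resize(b['pixels'][140:260,220:340],(400,400),interpolation=cv2.INTER_CUBIC)
cv2.imwrite(f"pics/{sys.argv[1]}.png",np.hstack([A,B]))
np.save('a2.npy',a,allow_pickle=True);np.save('b2.npy',b,allow_pickle=True)
E
python3 look.py l1
```

```text
(no output)
```

View pics/l1.png

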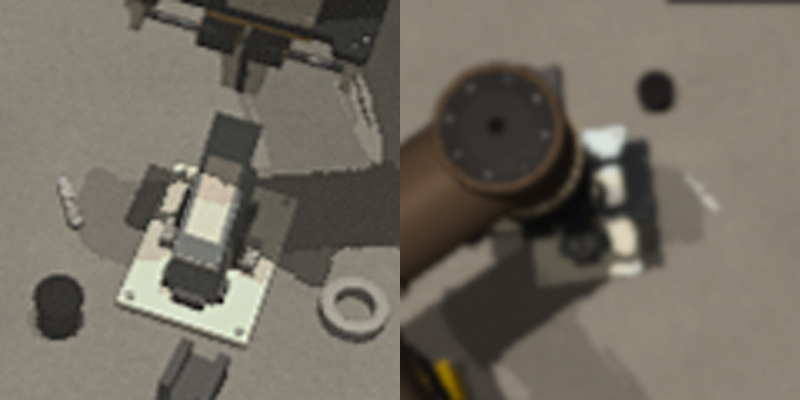

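```bash
python3 -m creep '[{"ax":-0.3,"ay":0,"az":0,"tx":0.02,"ty":0,"tz":0,"fingers":0.0},{"ax":-0.3,"ay":0,"az":0,"tx":0.04,"ty":0,"tz":0,"fingers":0.0},{"ax":-0.3,"ay":0,"az":0,"tx":0.06,"ty":0,"tz":0.001,"fingers":0.0},{"ax":-0.3,"ay":0,"az":0,"tx":0.075,"ty":0,"tz":0.005,"fingers":0.0},{"ax":-0.3,"ay":0,"az":0,"tx":0.09,"ty":0,"tz":0.009,"fingers":0.0}]';  python3 d.py -45 0 85
```

```text
time_s: 2.3
tcp_pos: [0.5073, 0.1406, 0.1164]
eef_rot: [-158.3, 90.0, 30.2]
contact_force: [-0.0, -0.3, 0.7]
gripper_width: 0.0004
t 2.3 dock xy [-38.7   2.7] z 116.4 F [-0.  -0.3  0.7] w 0.0004 j [ 37.  12. -27.   0. -51.  62.]
t* [0.0314 0.0027 0.0064] a* [ 0.16 -0.04  0.02]
```

```bash
python3 -m creep '[{"ax":0,"ay":0,"az":0,"tx":0.006,"ty":0,"tz":0.002,"fingers":0.0},{"ax":0,"ay":0,"az":0,"tx":0.012,"ty":0,"tz":0.003,"fingers":0.0},{"ax":0,"ay":0,"az":0,"tx":0.018,"ty":0,"tz":0.004,"fingers":0.0},{"ax":0,"ay":0,"az":0,"tx":0.024,"ty":0,"tz":0.005,"fingers":0.0},{"ax":0,"ay":0,"az":0,"tx":0.03,"ty":0,"tz":0.006,"fingers":0.0}]';  python3 d.py -45 0 75
```

```text
time_s: 2.8
tcp_pos: [0.5018, 0.1387, 0.0865]
eef_rot: [-154.5, 90.0, 34.0]
contact_force: [0.2, -0.3, 0.2]
gripper_width: 0.0005
t 2.8 dock xy [-44.4   1.6] z 86.5 F [ 0.2 -0.3  0.2] w 0.0005 j [ 37.  14. -29.   0. -47.  61.]
t* [0.0115 0.0016 0.0006] a* [ 0.07 -0.04  0.02]
```

```bash
python3 -m creep '[{"ax":0,"ay":0,"az":0,"tx":0.004,"ty":0.001,"tz":0,"fingers":0.0},{"ax":0,"ay":0,"az":0,"tx":0.007,"ty":0.001,"tz":0,"fingers":0.0},{"ax":0,"ay":0,"az":0,"tx":0.01,"ty":0.001,"tz":0,"fingers":0.0}]';  python3 d.py -45 0 75
```

```text
time_s: 3.1
tcp_pos: [0.5016, 0.1373, 0.0766]
eef_rot: [3.8, 90.0, -167.8]
contact_force: [-0.6, -0.0, -0.3]
gripper_width: 0.0003
t 3.1 dock xy [-44.8   0.3] z 76.6 F [-0.6 -0.  -0.3] w 0.0003 j [ 37.  15. -30.  -0. -45.  62.]
t* [0.0016 0.0003 0.0002] a* [ 0.06  0.01 -0.  ]
```

```bash
python3 -m creep '[{"ax":0,"ay":0,"az":0,"tx":0.002,"ty":0,"tz":0,"fingers":0.0},{"ax":0,"ay":0,"az":0,"tx":0.003,"ty":0,"tz":0,"fingers":0.0},{"ax":0,"ay":0,"az":0,"tx":0.003,"ty":0,"tz":0,"fingers":0.0}]';  python3 d.py -45 0 75
```

```text
time_s: 3.4
tcp_pos: [0.5018, 0.1373, 0.074]
eef_rot: [105.7, 90.0, -65.9]
contact_force: [-3.1, -0.2, 6.4]
gripper_width: 0.0007
t 3.4 dock xy [-44.6   0.3] z 74.0 F [-3.1 -0.2  6.4] w 0.0007 j [ 37.  15. -30.   0. -45.  62.]
t* [-0.001   0.0003  0.0004] a* [ 0.07 -0.   -0.01]
```

```bash
python3 -m creep '[{"ax":0,"ay":0,"az":0,"tx":0.001,"ty":0,"tz":0,"fingers":0.0},{"ax":0,"ay":0,"az":0,"tx":0.002,"ty":0,"tz":0,"fingers":0.0},{"ax":0,"ay":0,"az":0,"tx":0.002,"ty":0,"tz":0,"fingers":0.0}]';  python3 d.py -45 0 75
```

```text
time_s: 3.7
tcp_pos: [0.5019, 0.1373, 0.0732]
eef_rot: [156.9, 90.0, -14.6]
contact_force: [-8.5, -0.0, 19.8]
gripper_width: 0.0003
t 3.7 dock xy [-44.6   0.3] z 73.2 F [-8.5 -0.  19.8] w 0.0003 j [ 37.  15. -30.   0. -45.  62.]
t* [-0.0018  0.0003  0.0004] a* [ 0.1  -0.04 -0.02]
```

It now resists stiffly at 20 N with the tip at the shut height (about 74 mm). I'll lift off and check the lid.

```bash
python3 -m creep '[{"ax":0,"ay":0,"az":0,"tx":-0.01,"ty":0,"tz":0,"fingers":0.0},{"ax":0,"ay":0,"az":0,"tx":-0.04,"ty":0,"tz":0,"fingers":0.0},{"ax":0,"ay":0,"az":0,"tx":-0.075,"ty":0,"tz":0,"fingers":0.02},{"ax":0,"ay":0,"az":0,"tx":-0.11,"ty":0,"tz":0,"fingers":0.0876},{"ax":0,"ay":0,"az":0,"tx":-0.13,"ty":0,"tz":0,"fingers":0.0876}]';  python3 d.py 0 0 160; python3 look.py l2
cat > lid.py <<'E'
from h import *
o=np.array([.546,.1436]); y=np.radians(8.4); ex=np.array([np.cos(y),np.sin(y)]); ey=np.array([-ex[1],ex[0]])
for n,box in(("a2",(195,285,320,410)),("b2",(165,240,240,315))):
    c=np.load(n+'.npy',allow_pickle=True).item(); w=cloud(c)
    m=np.zeros((400,640),bool); m[box[0]:box[1],box[2]:box[3]]=1
    u=w[m&(w[...,2]>.03)]; X=np.c_[(u[:,:2]-o)@ex,(u[:,:2]-o)@ey,u[:,2]-.012]*1000
    L=X[(X[:,0]>-65)&(X[:,0]<58)&(abs(X[:,1])<18)&(abs(X[:,2]-62)<9)]
    if len(L)<30: print(n,'few',len(L)); continue
    p=np.polyfit(L[:,0],L[:,2],1)
    for _ in range(5):
        e=L[:,2]-np.polyval(p,L[:,0]); L=L[abs(e)<3]; p=np.polyfit(L[:,0],L[:,2],1)
    print(n,'angle',-p[0].round(4),'z0',p[1].round(1),len(L),'x',L[:,0].min().round(),L[:,0].max().round())
    k=X[(abs(X[:,2]-45)<14)&(abs(X[:,0])<25)&(abs(X[:,1])>23)]; print('pads y',np.percentile(k[:,1],[2,98]).round(1))
    k=X[(abs(X[:,2]-62)<4)&(abs(X[:,0])<50)];print('lid y',np.percentile(k[:,1],[2,98]).round(1))
E
python3 lid.py
```

```text
time_s: 4.2
tcp_pos: [0.5028, 0.1378, 0.2047]
eef_rot: [-162.2, 89.8, 26.3]
contact_force: [-0.9, -0.3, -0.8]
gripper_width: 0.0189
t 4.2 dock xy [-43.6   0.6] z 204.7 F [-0.9 -0.3 -0.8] w 0.0189 j [ 37.   7. -21.   0. -62.  62.]
t* [ 0.0448  0.0007 -0.0434] a* [ 0.08 -0.21  0.07]
a2 angle 0.0048 z0 61.3 350 x -65.0 58.0
pads y [-31.6  32.4]
lid y [-20.2  19.9]
b2 angle 0.0321 z0 61.3 23 x -64.0 57.0
pads y [-32.8 -29.8]
lid y [-29.6  19. ]
```

View pics/l2.png

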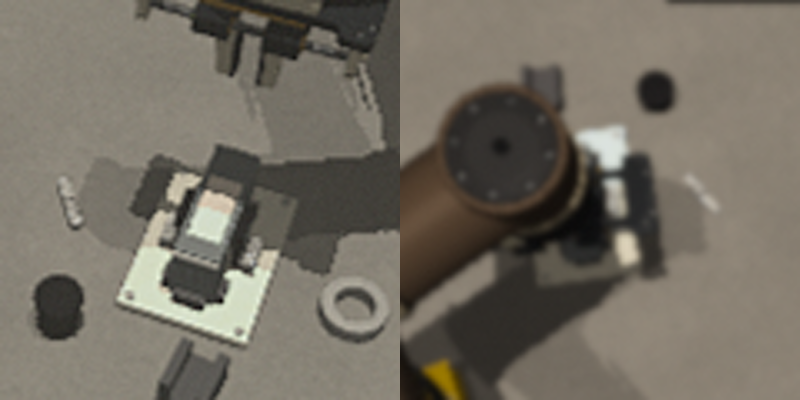

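The lid is shut (scene fit 0.005 rad over 350 points). The top fit is mostly hidden by the arm, so I'm ignoring it. The pads lie at ±32 mm and are centred. I'll open the fingers over the centre and descend.

```bash
python3 -m creep '[{"ax":0,"ay":0,"az":0,"tx":0,"ty":0,"tz":-0.015,"fingers":0.0876},{"ax":0,"ay":0,"az":0,"tx":0,"ty":0,"tz":-0.03,"fingers":0.0876},{"ax":0,"ay":0,"az":0,"tx":0.01,"ty":0,"tz":-0.045,"fingers":0.0876},{"ax":0,"ay":0,"az":0,"tx":0.03,"ty":0,"tz":-0.045,"fingers":0.0876},{"ax":0,"ay":0,"az":0,"tx":0.04,"ty":0,"tz":-0.045,"fingers":0.0876}]';  python3 -m creep '[{"ax":0,"ay":0,"az":0,"tx":0,"ty":0,"tz":0,"fingers":0.0876},{"ax":0,"ay":0,"az":0,"tx":0,"ty":0,"tz":0,"fingers":0.0876},{"ax":0,"ay":0,"az":0,"tx":0,"ty":0,"tz":0,"fingers":0.0876}]'; python3 d.py 0 0 100
```

```text
time_s: 4.8
tcp_pos: [0.5458, 0.1435, 0.1584]
eef_rot: [19.1, 89.8, -152.5]
contact_force: [-1.4, 0.6, -0.6]
gripper_width: 0.0666
time_s: 5.1
tcp_pos: [0.5467, 0.1443, 0.1623]
eef_rot: [-169.4, 89.9, 19.0]
contact_force: [0.0, 0.0, 0.5]
gripper_width: 0.0862
t 5.1 dock xy [0.8 0.6] z 162.3 F [0.  0.  0.5] w 0.0862 j [ 35.  13. -19.   0. -58.  64.]
t* [0.0623 0.0006 0.0008] a* [ 0.09 -0.06  0.01]
```

Centred and open, so I'll descend to TCP z = 38 mm, which needs tx 0.124.

```bash
python3 -m creep '[{"ax":0,"ay":0,"az":0,"tx":0.02,"ty":0.0006,"tz":0,"fingers":0.0876},{"ax":0,"ay":0,"az":0,"tx":0.04,"ty":0.0006,"tz":0,"fingers":0.0876},{"ax":0,"ay":0,"az":0,"tx":0.06,"ty":0.0006,"tz":0,"fingers":0.0876},{"ax":0,"ay":0,"az":0,"tx":0.075,"ty":0.0006,"tz":0,"fingers":0.0876},{"ax":0,"ay":0,"az":0,"tx":0.084,"ty":0.0006,"tz":0.0005,"fingers":0.0876}]'; python3 d.py 0 0 38
```

```text
time_s: 5.6
tcp_pos: [0.5458, 0.1434, 0.0773]
eef_rot: [-139.9, 90.0, 48.6]
contact_force: [0.6, -0.4, 0.9]
gripper_width: 0.0877
t 5.6 dock xy [-0.3 -0.1] z 77.3 F [ 0.6 -0.4  0.9] w 0.0877 j [ 35.  18. -24.  -0. -47.  64.]
t* [ 0.0393 -0.0001 -0.0003] a* [ 0.07 -0.    0.  ]
```

```bash
python3 -m creep '[{"ax":0,"ay":0,"az":0,"tx":0.01,"ty":0,"tz":0,"fingers":0.0876},{"ax":0,"ay":0,"az":0,"tx":0.02,"ty":0,"tz":0,"fingers":0.0876},{"ax":0,"ay":0,"az":0,"tx":0.03,"ty":0,"tz":0,"fingers":0.0876},{"ax":0,"ay":0,"az":0,"tx":0.036,"ty":0,"tz":0,"fingers":0.0876},{"ax":0,"ay":0,"az":0,"tx":0.039,"ty":0,"tz":0,"fingers":0.0876}]'; python3 d.py 0 0 38; python3 look.py l3
```

```text
time_s: 6.1
tcp_pos: [0.5456, 0.1433, 0.0379]
eef_rot: [24.3, 90.0, -147.2]
contact_force: [-0.4, -0.9, -0.8]
gripper_width: 0.0874
t 6.1 dock xy [-0.4 -0.3] z 37.9 F [-0.4 -0.9 -0.8] w 0.0874 j [ 35.  21. -26.  -0. -42.  64.]
t* [-0.0001 -0.0003 -0.0004] a* [ 0.06  0.04 -0.02]
```

View pics/l3.png

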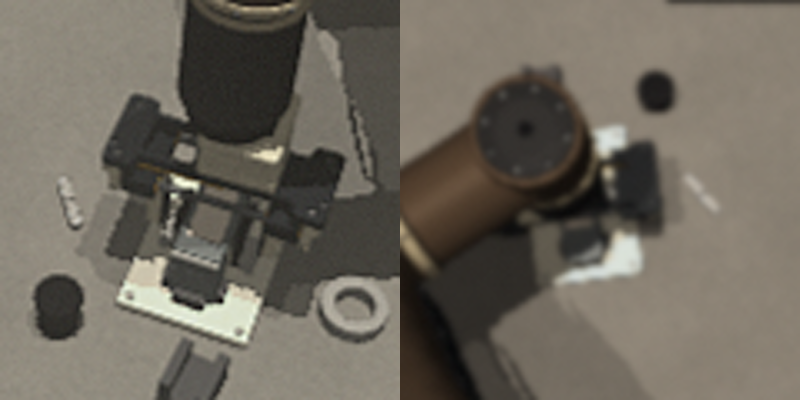

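The fingers straddle the cassette (scene crop 172,205 and 250,215) and the bystanders haven't moved. Next I'll pinch.

```bash
python3 -m creep '[{"ax":0,"ay":0,"az":0,"tx":0,"ty":0,"tz":0,"fingers":0.045},{"ax":0,"ay":0,"az":0,"tx":0,"ty":0,"tz":0,"fingers":0.045},{"ax":0,"ay":0,"az":0,"tx":0,"ty":0,"tz":0,"fingers":0.045},{"ax":0,"ay":0,"az":0,"tx":0,"ty":0,"tz":0,"fingers":0.045},{"ax":0,"ay":0,"az":0,"tx":0,"ty":0,"tz":0,"fingers":0.045}]' 35;  python3 -m creep '[{"ax":0,"ay":0,"az":0,"tx":0,"ty":0,"tz":0,"fingers":0.045},{"ax":0,"ay":0,"az":0,"tx":0,"ty":0,"tz":0,"fingers":0.045},{"ax":0,"ay":0,"az":0,"tx":0,"ty":0,"tz":0,"fingers":0.045}]'; python3 d.py 0 0 138
```

```text
time_s: 6.7
tcp_pos: [0.546, 0.1433, 0.039]
eef_rot: [170.5, 90.0, -1.0]
contact_force: [-1.1, -0.7, 4.0]
gripper_width: 0.0531
time_s: 7.0
tcp_pos: [0.5462, 0.1431, 0.0396]
eef_rot: [155.9, 90.0, -15.6]
contact_force: [-1.9, -3.0, 9.8]
gripper_width: 0.049
t 7.0 dock xy [ 0.1 -0.5] z 39.6 F [-1.9 -3.   9.8] w 0.049 j [ 35.  21. -26.   0. -42.  64.]
t* [-0.0984 -0.0005  0.    ] a* [ 0.09 -0.04 -0.02]
```

Opening is 49 mm where 52 was expected, and there is a 10 N upward push. I'll look before lifting.

```bash
python3 look.py l4; python3 d.py; python3 - <<'E'
from h import *
a=np.load('a2.npy',allow_pickle=True).item()
cv2.imwrite('pics/l4b.png',cv2.resize(a['pixels'][205:265,330:410],(800,600),interpolation=cv2.INTER_CUBIC))
E
```

```text
t 7.1 dock xy [ 0.1 -0.5] z 39.6 F [-1.9 -3.   9.8] w 0.0493 j [ 35.  21. -26.   0. -42.  64.]
```

View pics/l4b.png

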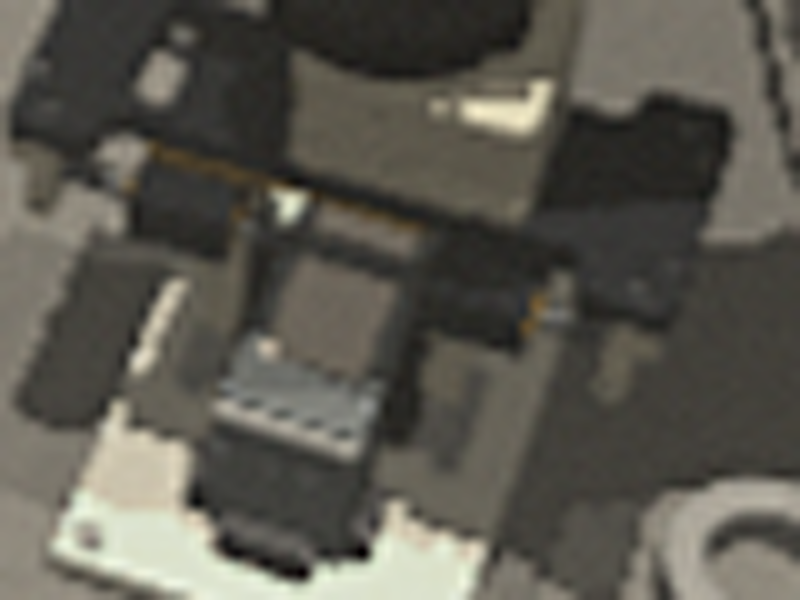

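The fingers hold both pads. The 49 mm reading looks like pad compliance, with the tips pressing the box down. I'll lift gently and check.

```bash
python3 -m creep '[{"ax":0,"ay":0,"az":0,"tx":-0.002,"ty":0,"tz":0,"fingers":0.045},{"ax":0,"ay":0,"az":0,"tx":-0.004,"ty":0,"tz":0,"fingers":0.045},{"ax":0,"ay":0,"az":0,"tx":-0.006,"ty":0,"tz":0,"fingers":0.045},{"ax":0,"ay":0,"az":0,"tx":-0.008,"ty":0,"tz":0,"fingers":0.045},{"ax":0,"ay":0,"az":0,"tx":-0.01,"ty":0,"tz":0,"fingers":0.045}]'; python3 d.py 0 0 138
```

```text
time_s: 7.6
tcp_pos: [0.5457, 0.1434, 0.0484]
eef_rot: [11.0, 90.0, -160.5]
contact_force: [-0.2, 0.2, -5.4]
gripper_width: 0.0488
t 7.6 dock xy [-0.4 -0.1] z 48.4 F [-0.2  0.2 -5.4] w 0.0488 j [ 35.  21. -26.  -0. -44.  64.]
t* [-0.0896 -0.0001 -0.0003] a* [ 0.06  0.03 -0.01]
```

The load is −5.4 N, which is about the cassette's weight, so it is free. I'll lift on.

```bash
python3 -m creep '[{"ax":0,"ay":0,"az":0,"tx":-0.005,"ty":0,"tz":0,"fingers":0.045},{"ax":0,"ay":0,"az":0,"tx":-0.013,"ty":0,"tz":0,"fingers":0.045},{"ax":0,"ay":0,"az":0,"tx":-0.022,"ty":0,"tz":0,"fingers":0.045},{"ax":0,"ay":0,"az":0,"tx":-0.031,"ty":0,"tz":0,"fingers":0.045},{"ax":0,"ay":0,"az":0,"tx":-0.04,"ty":0,"tz":0,"fingers":0.045}]'; python3 d.py; python3 -m creep '[{"ax":0,"ay":0,"az":0,"tx":-0.011,"ty":0,"tz":0,"fingers":0.045},{"ax":0,"ay":0,"az":0,"tx":-0.022,"ty":0,"tz":0,"fingers":0.045},{"ax":0,"ay":0,"az":0,"tx":-0.033,"ty":0,"tz":0,"fingers":0.045},{"ax":0,"ay":0,"az":0,"tx":-0.043,"ty":0,"tz":0,"fingers":0.045},{"ax":0,"ay":0,"az":0,"tx":-0.05,"ty":0,"tz":0,"fingers":0.045}]';  python3 -m creep '[{"ax":0,"ay":0,"az":0,"tx":-0.002,"ty":0,"tz":0,"fingers":0.045},{"ax":0,"ay":0,"az":0,"tx":-0.002,"ty":0,"tz":0,"fingers":0.045},{"ax":0,"ay":0,"az":0,"tx":-0.002,"ty":0,"tz":0,"fingers":0.045},{"ax":0,"ay":0,"az":0,"tx":-0.002,"ty":0,"tz":0,"fingers":0.045},{"ax":0,"ay":0,"az":0,"tx":-0.002,"ty":0,"tz":0,"fingers":0.045}]'; python3 d.py; python3 look.py l5;python3 - <<'E'
from h import *
a=np.load('a2.npy',allow_pickle=True).item()
cv2.imwrite('pics/l5b.png',cv2.resize(a['pixels'][160:280,310:420],(550,600),interpolation=cv2.INTER_CUBIC))
E
```

```text
time_s: 8.1
tcp_pos: [0.546, 0.1435, 0.0897]
eef_rot: [-156.8, 90.0, 31.6]
contact_force: [-0.3, -0.2, -4.7]
gripper_width: 0.0487
t 8.1 dock xy [-0.  -0.1] z 89.7 F [-0.3 -0.2 -4.7] w 0.0487 j [ 35.  18. -24.   0. -49.  64.]
time_s: 8.6
tcp_pos: [0.5461, 0.1436, 0.1398]
eef_rot: [-157.1, 89.9, 31.4]
contact_force: [-0.6, 0.0, -5.1]
gripper_width: 0.0489
time_s: 9.1
tcp_pos: [0.5456, 0.1433, 0.1401]
eef_rot: [23.0, 90.0, -148.6]
contact_force: [0.1, 0.1, -4.3]
gripper_width: 0.0484
t 9.1 dock xy [-0.4 -0.3] z 140.1 F [ 0.1  0.1 -4.3] w 0.0484 j [ 35.  14. -20.  -0. -55.  64.]
```

View pics/l5b.png

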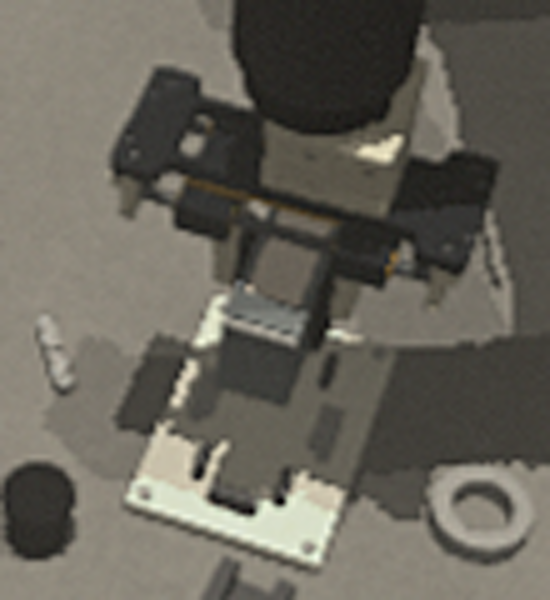

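The cassette hangs in the gripper, clear of the now empty dock. I'll check level and height from the visible +x end.

```bash
python3 - <<'E'
from h import *
o=np.array([.546,.1436]); y=np.radians(8.4); ex=np.array([np.cos(y),np.sin(y)]); ey=np.array([-ex[1],ex[0]])
c=np.load('a2.npy',allow_pickle=True).item(); w=cloud(c)
m=np.zeros((400,640),bool); m[160:280,310:420]=1
u=w[m&(w[...,2]>.06)]; X=np.c_[(u[:,:2]-o)@ex,(u[:,:2]-o)@ey,u[:,2]]*1000
L=X[(X[:,0]>20)&(X[:,0]<58)&(abs(X[:,1])<18)&(abs(X[:,2]-176)<12)]
A=np.c_[L[:,:2],np.ones(len(L))]; p=np.linalg.lstsq(A,L[:,2],rcond=None)[0]; print('lid top plane',p.round(3),len(L))
E_=X[(X[:,0]>50)&(X[:,0]<70)&(abs(X[:,1])<22)]
print('end face z',np.percentile(E_[:,2],[1,99]).round(),'x by z',[(z,E_[abs(E_[:,2]-z)<6][:,0].mean().round(1)) for z in(120,140,160)])
E
python3 d.py
```

```text
lid top plane [-5.60000e-02  1.10000e-02  1.75461e+02] 154
end face z [113. 176.] x by z [(120, np.float64(58.0)), (140, np.float64(57.6)), (160, np.float64(58.1))]
t 9.2 dock xy [-0.3 -0.2] z 140.2 F [-1.4 -0.2 -5. ] w 0.0489 j [ 35.  14. -20.  -0. -55.  64.]
```

The +x end face is vertical and the underside is at about 113 mm. The lid slope of 0.056 came from few points, possibly including finger pixels, so I'll recheck it robustly.

```bash
python3 - <<'E'
from h import *
from plant import viewer
o=np.array([.546,.1436]); y=np.radians(8.4); ex=np.array([np.cos(y),np.sin(y)]); ey=np.array([-ex[1],ex[0]])
for n in("scene","top"):
  c=viewer.capture(n); w=cloud(c)
  X=np.stack([(w[...,:2]-o)@ex,(w[...,:2]-o)@ey,w[...,2]],-1)*1000
  with np.errstate(invalid='ignore'): m=(X[...,0]>-70)&(X[...,0]<70)&(abs(X[...,1])<17)&(X[...,2]>150)&(X[...,2]<190)
  L=X[m]
  for x0 in range(-70,70,8):
    s=L[(L[:,0]>=x0)&(L[:,0]<x0+8)]
    if len(s)>2: print(n,x0,len(s),np.percentile(s[:,2],[10,50,90]).round(1))
E
```

```text
scene -30 19 [171.4 173.2 175.3]
scene -22 16 [171.7 173.7 175.9]
scene -14 3 [171.9 172.2 177.2]
scene -6 22 [172.  173.7 176.8]
scene 2 28 [171.8 173.9 176.5]
scene 10 31 [171.2 173.9 175.5]
scene 18 25 [171.5 174.5 176.8]
scene 26 27 [172.3 173.9 176.9]
scene 34 33 [170.9 173.5 175.9]
scene 42 29 [171.3 173.2 175.7]
scene 50 53 [156.7 170.8 174.9]
scene 58 44 [152.5 163.5 171.7]
top -70 22 [171.7 174.  176.4]
top -62 22 [169.9 175.8 179.1]
top -54 23 [171.7 176.5 180.6]
top -46 23 [172.1 174.  179.2]
top -38 22 [170.3 175.7 179.7]
top -30 18 [171.2 175.1 178.9]
```

The lid is flat at 173–176 mm from end to end, so it is shut and level. I'll hand in.

```bash
python3 -c "
from plant import order,r
s=r.get_state();print(s['time_s'],s['qd'],s['gripper_width']);print(order.close_job())"
```

```text
9.3 [ 0.08652465 -0.18627091  0.0154755  -0.0765441   0.0913532  -0.02646676] 0.04868230933604125
the job is handed in; nothing more can be done
None
```

I shut the lid, pinched both catches with 35 N and lifted the cassette straight up. I handed the job in at 9.3 s with it held still and level about 10 cm above the dock; no verdict was reported.

**Last checks**
- **Lid:** I pressed it with the closed fingertips to 20 N. Its top face then read flat, at 173–176 mm from end to end.
- **Height and level:** the underside was at about 113 mm and the +x end face was vertical.
- **Load:** about 5 N hung on the tool, which fits the cassette's weight. The arm was at rest.
- **Bystanders:** none had visibly moved in the close-ups. The bottle and gauge case were outside those crops; the arm stayed well clear of the bottle and passed above the case's height.

**Disagreements**
- **Finger opening:** it read 49 mm, against the 52 mm expected with both catches fully in. I put this down to give in the fingers, since the cassette came free cleanly. I had no direct reading of the catches.
- **Lid slope:** one early fit after the lift gave 0.056 rad from a small, possibly contaminated patch. The flat profile from both cameras did not confirm it.

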